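Swing the bench magnifier over an opened phone and switch it on

TASK

Get the bench magnifier ready for inspecting the opened phone: push its swing arm round gently with one fingertip until the middle of the lens stands right above the phone's blue chip, and press the red end of the rocker switch on its base fully down to turn the lamp on. Only push and press, with the fingers alone: do not grip, lift or shift the magnifier, and leave the phones, the screwdriver, the tin and the spray can where they are.

Things in the scene. Friction and masses are not known exactly. Their poses are not given: they have to be found in the camera images.
- magnifier: Loose weighted base (2.2 kg, rubber foot, not fastened): white plate, top at z = 22 mm, with an upright steel pillar 18 mm thick. Origin: on the bench under the pillar axis, z up; the plate reaches from x = -90 to +70 mm and y = -60 to +135 mm. It was set down at some yaw (within 0.25 rad of the world axes). The pillar, arm hub and small knob on top end 214 mm above the bench.
- boom: Swing arm on a friction hinge about the pillar axis; stays where left. Origin: on that axis at the arm's mid height, 195 mm above the bench; the arm points along its -y. Its bare aluminium bar (10 mm wide, 14 tall) can be pushed 20 to 150 mm from the axis; then a knuckle (26 mm wide) and the white lens ring (114 mm across, 22 tall). About 2 N at 100 mm turns it; over 25 N is rough.
- lens_center (a point): Middle of the glass lens (94 mm diameter), 220 mm from the hinge axis along the arm, 195 mm above the bench. At the start the lens is parked on the far side, away from the robot, 0.4 to 1.6 rad counter-clockwise (seen from above) from where it is wanted.
- switch (a joint): Rocker paddle on the base, rad: -0.2 off (red end up), +0.2 on (red end fully down); stays where left. V shape, 34 mm along the base's x, 24 mm wide, red half to +x, grey half to -x. Rocking axis at base x = -60, y = 105 mm, 34 mm above the bench; flat black bezel round it at 30 mm. Off, the red end stands 7 mm above the axis; on, the red half is level. About 2 N at the outer end moves it.
- switch_on_end (a point): Top of the red half of the rocker, 15 mm from the rocking axis towards the base's +x, near the outer end: the place to press. It lies at x = -45, y = 105 mm in the base's frame; keep off the grey half.
- phone: Opened phone lying on the bench with its board up, loose, 75 mm wide (its x), 155 mm long, 7 mm thick, parts on it up to 10 mm. Origin: on the bench under the chip; the phone reaches from y = -115 to +40 mm from it. Not to be touched or moved.
- chip (a point): Top of the square blue chip, 18 mm, on the green board in the phone's upper part, 10 mm above the bench; its distance from the pillar axis is within about 10 mm of the lens's 220 mm.
- driver: Screwdriver with red handle, 160 mm long, lying beside the phone. Bystander.
- tin: Low round flux tin, steel with a blue lid, 60 mm across, 24 mm tall, beside the phone. Bystander. Origin under its centre.
- spray: Yellow spray can, 62 mm across, 147 mm tall, standing behind the magnifier's base. Bystander. Origin under its centre.
- bluephone: Closed blue phone lying on the bench to the left of the magnifier, 75 x 155 x 9 mm. Bystander. Origin under its centre.

How it is judged (in metres and radians):
At the end, for the whole second after the job is handed in: Seen from above, the middle of the lens is within 18 mm of the blue chip with the arm at rest; the rocker is past 0.12 rad towards on; the base stands level within 15 mm of where it was; the opened phone has moved less than 8 mm and the screwdriver, tin, spray can and blue phone less than 10 mm (horizontal distance between lens_center and chip below 0.018 m and angular speed of boom below 0.05 rad/s and value of joint switch above 0.12 rad and distance of magnifier from where it was at the start of the episode below 0.015 m and angle between magnifier's own z axis and vertical below 0.03 rad and distance of phone from where it was at the start of the episode below 0.008 m and distance of each of driver, tin, spray, bluephone from where it was at the start of the episode below 0.01 m); the robot touches nothing.
It fails at once if the magnifier's base is shifted more than 15 mm, lifted or tipped (distance of magnifier from where it was at the start of the episode above 0.015 m or angle between magnifier's own z axis and vertical above 0.06 rad).
It fails at once if the swing arm is gripped or pushed roughly (more than 25 N from the fingers) (contact force between the fingers and boom above 25 N).
It fails at once if the opened phone is moved more than 8 mm or pressed with more than 3 N (distance of phone from where it was at the start of the episode above 0.008 m or contact force between the fingers and phone above 3 N).
It fails at once if a bystander (screwdriver, tin, spray can, blue phone) is moved more than 10 mm (distance of any of driver, tin, spray, bluephone from where it was at the start of the episode above 0.01 m).
It fails at once if a part of the robot other than the fingers pushes the magnifier with more than 5 N (contact force between the arm and magnifier above 5 N).
It also fails if it takes over 58 s, if anything falls off the work surface, if the arm or the gripper's body presses on something with over 40 N, if the wrist force passes 120 N, or if a joint passes its speed limit or range.

ROBOT

A 6-joint arm with a two-finger parallel gripper is mounted at the origin on the work surface. World frame = base frame: x ahead of the robot, y to its left, z up, the work surface at z = 0. Lengths are in mm, angles in degrees, forces in N, time in s.
With the tool pointing down it reaches from about 300 to 850 mm from the base axis. Payload 4.2 kg.
Tool frame: the origin (TCP) lies on the centre line of the jaws, within the pads' length; the fingertips stand 14 mm ahead of it and the grasp point (between the pads) lies 5 mm behind it (env.finger_overhang is the z of the fingertips in the tool frame, in mm); z points along the fingers, y is the line along which they close (so a half turn about z gives the same grasp; the last joint's range is limited). The gripper opens to 91 mm and grips with 3 to 60 N. Pads are 32 mm wide; open, the fingers measure 118 mm over their backs; the gripper's body (76 mm by 178 mm) begins 60 mm behind the grasp point.
Start: joints at [-1.146, 18.312, 89.639, -0, 72.044, -1.146], TCP at [575.015, 0, 227.976] pointing down, gripper open.
Joint ranges: [-177.97, 177.97], [-48.28, 115.42], [12.27, 149.76], [-77.06, 257.06], [2.81, 150.46], [-146.56, 146.56]. Speed limits (degrees/s): [147.25, 147.25, 180, 180, 180, 180].

INTERFACE

Orientations are given as [roll, pitch, yaw] about the fixed x, y, z axes, in that order (R = Rz(yaw) Ry(pitch) Rx(roll)).
In Python, from workcell import sensors, viewer, env gives the robot as it stands. The module is installed in compiled form; this text tells all that it offers.
- The arm moves only by the tool step_arm, never from a script. Its argument "plan" is one flat list of numbers, 6 for each row, row after row: the shift along the tool's x, y, z in cm, then the turn, a rotation vector about the tool's x, y, z in rad. In form: [x, y, z, wx, wy, wz, x, y, z, wx, wy, wz, ...]. A call has 1 to 5 rows; each row shifts and turns the commanded pose from where the row before left it, along the tool's axes as they then stand; what a row does not reach is not made up. A row lasts 1/12 s, in which the tool goes at most 41.7 mm and 7.16 degrees, less where a joint would pass 70% of its speed; a pose out of reach is approached as far as the arm can. A call is refused whole if a number of a shift passes 4.17 or a number of a turn 0.125, either way. A call with a gripper value outside its range is refused whole. "hand" is the finger opening in cm, from 0 to 9.12, set as the call begins (left out, the last holds). The fingers move at their own pace and stop on an object; "newtons" is the grip in N (left out, the last holds). Time passes only in rows, so rows that do not move let the fingers close. It gives the time, the measured TCP pose, the force, the opening and the grip force at its end, in the units of the state.
- sensors.state(): the state, without advancing time (a new reading comes with each control period).
- viewer.grab_frame(name): name is "scene" or "side" or "wrist"; returns a dict with "img" (420x560x3 uint8, red, green, blue), "fx", "fy", "cx", "cy" (pixels), "position" and "attitude" of the camera in the world. Camera axes: x right, y down, z forward; pixel columns grow to the right and rows downward; lengths in mm; the calibration is good to about 2 mm. The wrist camera is an equidistant fisheye: a pixel r from the principal point sees the ray r / f radians off the axis. A picture is of the moment at which its call begins. There is no depth.
- env.job_done(): hands the job in; it is judged then, once.
Trained networks look in a picture, given as the dict that the camera call returned (one of the last four; its "shot" number tells which), for a name from the list of things; names that differ only in an ending like _2 or _b are one class to them, and where a whole thing is asked for, a point or a joint stands for the part that bears it (a point fixed in the world has none). Each returns a list of dicts, best first, with "score" (0 to 1); they miss things now and then, are a little off and sometimes report something else, mostly with a low value. They report only what shows in the picture. A call takes as long as a camera call.
- viewer.boxes_of(name, picture): "location" ([column, row] in pixels, amid what is visible of it).
- viewer.pinpoint(name, picture): "location" ([column, row] in pixels: a listed point, or the origin of a listed thing).
The state is a dict: "time_s": time; "qpos": joint angles; "qvel": joint speeds; "effort": joint torques, N m; "ee_pos": TCP position; "ee_rot": TCP orientation; "force": force on the tool from outside, world axes, zero at the start; "torque": the same for the moment, N m; "gripper_width": finger opening in mm; "gripper_force": force on a finger pad.
Only numpy, scipy, OpenCV 4.12 (cv2) and the standard library are available. Lean on these libraries where they do the work, as an engineer would, in place of code of your own. Each camera call takes 0.05 s, during which the arm holds its last target. There are 200 camera calls.

## Working session

There is one attempt and no reset: what is moved stays moved. The work goes in short steps, Python scripts to look and compute and a tool call to move; the robot and the scene stay as the last step left them, time stands still between calls to the robot, and variables do not carry over. Pictures are saved under pics/ and viewed, at most 10 in all, crops included, and the job is handed in when it is done.

Besides the shell and the picture viewer there is one more tool, called after ">>>" in YAML: its name, and indented under it one key for each argument. step_arm: Moves the arm, as the interface text tells. Its arguments: {"type":"object","properties":{"plan":{"type":"array","items":{"type":"number"}},"hand":{"type":"number"},"newtons":{"type":"number"}},"required":["plan"]}

```bash
mkdir -p pics
cat > h.py <<'E'
import numpy as np,cv2
from scipy.spatial.transform import Rotation as R
from workcell import sensors,viewer,env
def rot(a):
    a=np.array(a,float)
    if a.shape==(3,3): return a
    if a.size==4: return R.from_quat(a).as_matrix()
    return R.from_euler('xyz',a,degrees=True).as_matrix()
def ray(p,uv,fish=False):
    x=(uv[0]-p['cx'])/p['fx'];y=(uv[1]-p['cy'])/p['fy']
    if fish:
        r=np.hypot(x,y);d=np.array([x/r*np.sin(r),y/r*np.sin(r),np.cos(r)])
    else: d=np.array([x,y,1.])
    return np.array(p['position'],float),rot(p['attitude'])@d
def atz(p,uv,z,fish=False):
    o,d=ray(p,uv,fish);return (o+d*(z-o[2])/d[2])
def proj(p,X):
    c=rot(p['attitude']).T@(np.array(X,float)-p['position']);return [p['cx']+p['fx']*c[0]/c[2],p['cy']+p['fy']*c[1]/c[2]]
E
python3 - <<'E'
from h import *
Z=dict(magnifier=0,boom=195,lens_center=195,switch_on_end=38,switch=34,chip=10,phone=0,driver=8,tin=0,spray=0,bluephone=0)
print(sensors.state())
for n in ["scene","side","wrist"]:
    p=viewer.grab_frame(n)
    print(n,{k:v for k,v in p.items() if k!='img'})
    cv2.imwrite(f'pics/{n}0.png',p['img'][:,:,::-1])
    for t,z in Z.items():
        for r in viewer.pinpoint(t,p)[:2]:
            print(t,np.round(r['location'],1),round(r['score'],2),np.round(atz(p,r['location'],z,n=="wrist"),1))
E
```

```text
{'time_s': 0.0, 'qpos': array([-1.14625256e+00,  1.83514523e+01,  8.97060867e+01,  1.38862747e-03,
        7.20434203e+01, -1.14549855e+00]), 'qvel': array([-0.02425754, -0.06728773, -0.02640402,  0.00300358,  0.00770383,
        0.04244623]), 'effort': array([-5.01459035e-04, -4.12465632e+01, -2.31973493e+01,  7.28826877e-02,
        4.58198413e-02, -1.41870069e-04]), 'ee_pos': array([5.74523358e+02, 1.43395787e-02, 2.27124314e+02]), 'ee_rot': array([-1.79899087e+02, -3.33828206e-03,  8.99988138e+01]), 'force': array([-0.26398061, -0.30896356, -0.4196293 ]), 'torque': array([0.03330827, 0.01225266, 0.03873788]), 'gripper_force': 0.0, 'gripper_width': 91.35219160376525}
scene {'fx': 490.84582535421896, 'fy': 490.84582535421896, 'cx': 281.92424465951774, 'cy': 213.00351022948084, 'position': array([1533.91681066,  151.66390465,  945.7357867 ]), 'attitude': array([-130.50805456,    0.71758615,   90.58087519]), 'shot': 1}
magnifier [277.1 232.1] 0.93 [510.4 115.7   0. ]
boom [272.2 176.5] 0.82 [510.1 106.8 195. ]
lens_center [228.6 229.1] 0.69 [711.   12.7 195. ]
switch_on_end [310.6 209.2] 0.49 [455.1 211.7  38. ]Traceback (most recent call last):
  File "<stdin>", line 9, in <module>
ValueError: it knows: bluephone, boom, chip, driver, lens_center, magnifier, phone, spray, switch_on_end, tin
```

Run:
```python
from h import *
Z=dict(magnifier=0,boom=195,lens_center=195,switch_on_end=40,chip=10,phone=0,driver=8,tin=0,spray=0,bluephone=0)
ims=[]
for n in ["scene","side","wrist"]:
    p=viewer.grab_frame(n)
    if n!="scene":print(n,{k:v for k,v in p.items() if k!='img'})
    cv2.imwrite(f'pics/{n}0.png',p['img'][:,:,::-1])
    for t,z in Z.items():
        for r in viewer.pinpoint(t,p)[:2]:
            print(t,np.round(r['location'],1),round(r['score'],2),np.round(atz(p,r['location'],z,n=="wrist"),1))
```

```text
magnifier [274.3 233.7] 0.63 [517.  107.9   0. ]
boom [272.2 178.2] 0.91 [517.5 107.  195. ]
lens_center [328.2 271.1] 0.72 [840.4 230.8 195. ]
lens_center [229.9 226.7] 0.71 [702.9  15.  195. ]
switch_on_end [184.3 289.5] 0.74 [ 756.6 -102.9   40. ]
switch_on_end [308.6 205.7] 0.54 [441.7 206.3  40. ]
chip [197.9 251.5] 0.74 [597.5 -96.1  10. ]
chip [272.8 175.8] 0.52 [254.   97.6  10. ]
phone [195.3 250.8] 0.61 [ 584.8 -106.3    0. ]
driver [162.3 237.6] 0.6 [ 540.5 -204.     8. ]
driver [232.  227.4] 0.26 [498.9 -12.8   8. ]
tin [183.3 288.6] 0.77 [ 719.3 -117.2    0. ]
spray [328.4 272.8] 0.83 [666.2 251.5   0. ]
bluephone [378.8 231.9] 0.9 [510.5 403.5   0. ]
side {'fx': 466.0503234729861, 'fy': 466.0503234729861, 'cx': 281.49558163540524, 'cy': 203.67489873150097, 'position': array([120.53465835, 736.21330029, 655.5133775 ]), 'attitude': array([-123.83174061,    1.10036884, -144.83910806]), 'shot': 3}
magnifier [307.8 265.6] 0.98 [513.1 104.6   0. ]
magnifier [329. 208.] 0.55 [ 584.6 -105.7    0. ]
boom [310.1 183.8] 0.89 [517.3  94.4 195. ]
lens_center [255.1 143.1] 0.6 [710.4
[... 328 characters left out ...]
y': 325.19226210127806, 'cx': 277.74879202950063, 'cy': 208.1400290050314, 'position': array([576.0717928 ,  75.3405559 , 384.57172907]), 'attitude': array([ 1.64385510e+02, -1.45396234e-02,  7.05673916e-03]), 'shot': 4}
magnifier [224.6  96.6] 0.7 [513.9 103.6   0. ]
magnifier [173.3  72.7] 0.28 [450.7 136.7   0. ]
boom [172.   73.9] 0.55 [513.5 104.9 195. ]
boom [478.5 215.3] 0.33 [716.9  17.2 195. ]
lens_center [478.7 215.3] 0.79 [717.1  17.2 195. ]
lens_center [251.  318.9] 0.7 [557.4 -58.3 195. ]
switch_on_end [169.7   8.5] 0.63 [457.7 206.3  40. ]
chip [291.8 261.8] 0.63 [594.  -99.9  10. ]
phone [289.4 259. ] 0.77 [ 591.3 -100.6   -0. ]
driver [252.6 320.2] 0.93 [ 541.1 -192.2    8. ]
```

View pics/scene0.png

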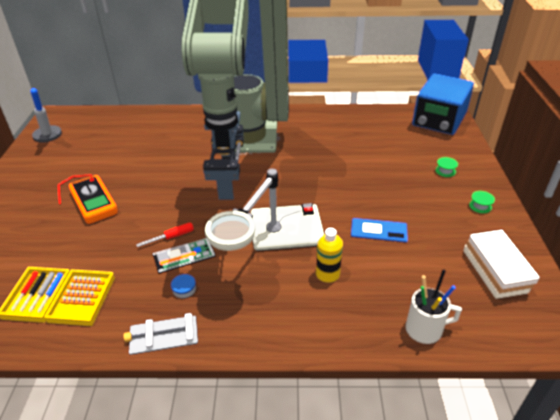

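View pics/side0.png

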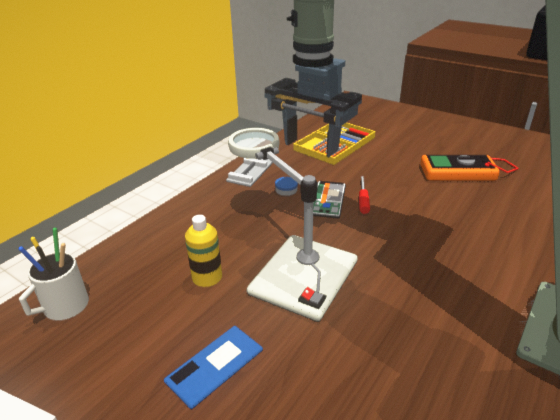

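The scene view shows the lens ring at about (229,229), the pillar foot at (274,232), the red switch end at (308,208), and the opened phone at (185,255). The side view agrees: pillar foot (308,258) and red end (307,294). From these I get the pivot at about (514,105), the lens at (711,16) and the chip at (595,-98). The arm therefore needs about 44° clockwise, pushed from the +y side.

>>> step_arm:
  plan: [0, 0, -2, 0, 0, 0, 2.9, 2.1, 0, 0, 0, 0, 2.8, 2.1, 0, 0, 0, 0, 2.8, 2.0, 0, 0, 0, 0, 0, 0, 0, 0, 0, 0.1]
  hand: 0
  newtons: 5

```text
time_s: 2.32
ee_pos: [639.9, 89.7, 247.2]
ee_rot: [179.9, -0.2, 84.4]
force: [-0.4, -1.5, -0.5]
gripper_width: 60.6
gripper_force: 0.0
```

>>> step_arm:
  plan: [0, 0, 0, 0, 0, 0.1, 0, 0, 0, 0, 0, 0.11, 0, 0, 0, 0, 0, 0.11, 0, 0, 0, 0, 0, 0, 0, 0, 0, 0, 0, 0]

```text
time_s: 2.73
ee_pos: [637.0, 85.0, 247.9]
ee_rot: [-180.0, 0.0, 66.1]
force: [-0.4, -0.1, -0.6]
gripper_width: 27.4
gripper_force: 0.0
```

Run:
```python
from h import *
Z=dict(magnifier=0,boom=195,lens_center=195,switch_on_end=40,chip=10)
for n in ["scene","side","wrist"]:
    p=viewer.grab_frame(n)
    cv2.imwrite(f'pics/{n}1.png',p['img'][:,:,::-1])
    for t,z in Z.items():
        for r in viewer.pinpoint(t,p)[:2]:
            print(n,t,np.round(r['location'],1),round(r['score'],2),np.round(atz(p,r['location'],z,n=="wrist"),1))
s=sensors.state();print(s['time_s'],s['ee_pos'],s['ee_rot'],s['gripper_width'],s['force'])
```

```text
scene magnifier [275.9 233.3] 0.95 [515.4 112.4   0. ]
scene boom [273. 175.] 0.69 [503.6 108.7 195. ]
scene lens_center [231.  228.4] 0.93 [708.7  18.  195. ]
scene switch_on_end [310.7 209.4] 0.37 [458.3 211.8  40. ]
scene chip [197.1 252.2] 0.94 [600.1 -97.9  10. ]
side magnifier [308.2 261.6] 0.91 [519.3  93.3   0. ]
side boom [311.1 181.1] 0.97 [520.9  85.  195. ]
side lens_center [254.5 145.6] 0.82 [704.   25.7 195. ]
side switch_on_end [307.9 289. ] 0.6 [453.9 198.1  40. ]
side chip [327.9 204.5] 0.58 [ 587.6 -104.6   10. ]
wrist boom [122.1 267.7] 0.69 [515.  105.7 195. ]
wrist lens_center [409.  268.9] 0.9 [716.8  15.8 195. ]
wrist switch_on_end [106.3 158.9] 0.6 [459.5 205.   40. ]
3.6333 [637.01313902  85.01243318 247.98460536] [ 1.79993429e+02 -1.53791237e-03  6.59387373e+01] 0.7239307921670071 [-0.34488569  0.12444577  0.94743106]
```

View pics/wrist1.png

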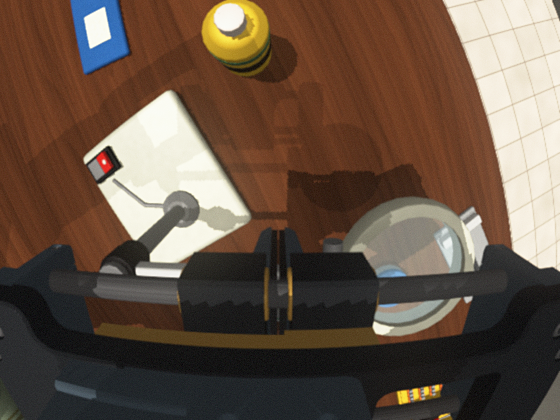

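The wrist view shows the fingertips (275,235) on the far side of the bar, between the hub (122,267) and the lens (409,268). The way down is clear, so I'm lowering beside the bar and making contact.

>>> step_arm:
  plan: [0, 0, 1.6, 0, 0, 0, 0, 0, 1.6, 0, 0, 0, 0, 0, 1.6, 0, 0, 0, 0, 0, 0, 0, 0, 0]

```text
time_s: 3.97
ee_pos: [635.1, 84.8, 196.5]
ee_rot: [-179.7, 0.2, 65.9]
force: [-0.5, 0.6, -0.7]
gripper_width: 0.4
gripper_force: 0.0
```

>>> step_arm:
  plan: [-0.3, 0, 0, 0, 0, 0, -0.3, 0, 0, 0, 0, 0, -0.3, 0, 0, 0, 0, 0, -0.3, 0, 0, 0, 0, 0, 0, 0, 0, 0, 0, 0]

```text
time_s: 4.38
ee_pos: [632.6, 73.6, 201.2]
ee_rot: [179.9, -0.1, 65.9]
force: [0.4, 0.2, -0.1]
gripper_width: 0.6
gripper_force: 0.1
```

>>> step_arm:
  plan: [-0.42, 0.07, 0, 0, 0, 0.035, -0.42, 0.07, 0, 0, 0, 0.035, -0.42, 0.07, 0, 0, 0, 0.035, -0.42, 0.07, 0, 0, 0, 0.035, 0, 0, 0, 0, 0, 0]

```text
time_s: 4.8
ee_pos: [626.9, 57.2, 200.7]
ee_rot: [179.9, -0.0, 57.9]
force: [0.6, 0.6, 0.1]
gripper_width: 0.6
gripper_force: 0.0
```

```bash
cat > look.py <<'E'
from h import *
import sys
Z=dict(magnifier=0,boom=195,lens_center=195,chip=10,switch_on_end=37)
for n in ["scene","side","wrist"]:
    p=viewer.grab_frame(n)
    cv2.imwrite(f'pics/{n}{sys.argv[1]}.png',p['img'][:,:,::-1])
    for t,z in Z.items():
        for r in viewer.pinpoint(t,p)[:2]:
            print(n,t,np.round(r['location'],1),round(r['score'],2),np.round(atz(p,r['location'],z,n=="wrist"),1))
s=sensors.state();print(s['time_s'],s['ee_pos'],s['ee_rot'],s['gripper_width'],s['force'])
E
python3 look.py 2
```

```text
scene boom [271. 177.] 0.86 [512.3 103.7 195. ]
scene lens_center [218.4 222.1] 0.91 [686.9 -13.1 195. ]
scene chip [196.6 253.3] 0.91 [604.3 -98.7  10. ]
scene chip [276.6 234.9] 0.32 [532.7 114.9  10. ]
scene switch_on_end [308.5 209.3] 0.46 [454.3 205.7  37. ]
side magnifier [307.1 264.2] 0.59 [516.7 101.7   0. ]
side boom [310.  181.3] 0.96 [522.3  86.8 195. ]
side lens_center [271.4 140.8] 0.62 [686.9 -13.5 195. ]
side lens_center [362.2 199.1] 0.22 [411.4  87.6 195. ]
side chip [325.9 201.8] 0.58 [ 597.8 -112.2   10. ]
side switch_on_end [306.3 291.9] 0.53 [454.  203.5  37. ]
wrist magnifier [173.5 207.1] 0.94 [512.2 103.4   0. ]
wrist boom [ 88.3 282.5] 0.72 [514.9 106.  195. ]
wrist lens_center [176.4 205.7] 0.34 [599.5 113.1 195. ]
wrist switch_on_end [ 78.6 167.1] 0.87 [455.7 206.5  37. ]
5.7 [626.98313591  57.82656047 199.97938188] [ 1.79995367e+02 -2.88037607e-03  5.79144614e+01] 0.46665730382606735 [ 0.84138121  0.23944082 -1.38852261]
```

View pics/wrist2.png

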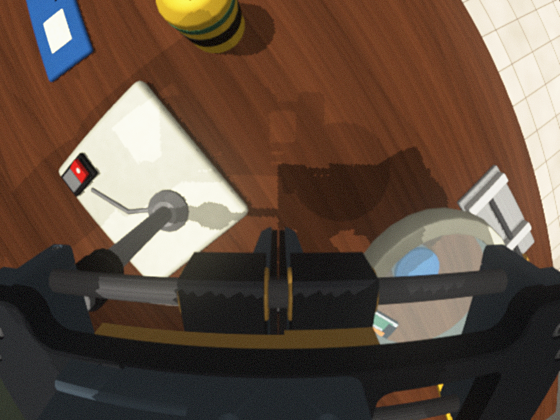

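The wrist view shows contact: the lens (about (430,280)) has swung to (687,-13), roughly -34°, and the base hasn't moved. I'll keep following the same arc, with about 0.58 rad left.

>>> step_arm:
  plan: [-0.42, 0.07, 0, 0, 0, 0.035, -0.42, 0.07, 0, 0, 0, 0.035, -0.42, 0.07, 0, 0, 0, 0.035, -0.42, 0.07, 0, 0, 0, 0.035, -0.42, 0.07, 0, 0, 0, 0.035]

```text
time_s: 6.12
ee_pos: [617.5, 39.5, 200.0]
ee_rot: [-180.0, -0.1, 47.8]
force: [0.3, 2.6, 0.8]
gripper_width: 0.7
gripper_force: 0.9
```

>>> step_arm:
  plan: [-0.42, 0.07, 0, 0, 0, 0.035, -0.42, 0.07, 0, 0, 0, 0.035, -0.42, 0.07, 0, 0, 0, 0.035, -0.42, 0.07, 0, 0, 0, 0.035, -0.42, 0.07, 0, 0, 0, 0.035]

```text
time_s: 6.53
ee_pos: [604.9, 22.4, 200.0]
ee_rot: [-180.0, -0.1, 37.7]
force: [1.0, 2.3, -1.5]
gripper_width: 0.6
gripper_force: 0.9
```

>>> step_arm:
  plan: [-0.42, 0.07, 0, 0, 0, 0.035, -0.42, 0.07, 0, 0, 0, 0.035, -0.42, 0.07, 0, 0, 0, 0.035, -0.24, 0.04, 0, 0, 0, 0.02, 0, 0, 0, 0, 0, 0]

```text
time_s: 6.95
ee_pos: [593.7, 11.0, 200.1]
ee_rot: [-180.0, -0.0, 30.7]
force: [-0.8, -0.6, -0.7]
gripper_width: 0.3
gripper_force: 0.0
```

```bash
python3 look.py 3
```

```text
scene magnifier [275.6 232.8] 0.64 [513.3 111.5  -0. ]
scene boom [271.6 177.7] 0.68 [515.3 105.4 195. ]
scene boom [374.7 233.6] 0.31 [727.1 341.6 195. ]
scene lens_center [192.6 204.2] 0.97 [621.5 -82.6 195. ]
scene chip [195.8 245.5] 0.93 [ 574.4 -105.2   10. ]
scene switch_on_end [307.5 209.8] 0.61 [456.5 202.8  37. ]
side magnifier [307.3 263.4] 0.91 [517.7  99.3   0. ]
side boom [310. 180.] 0.58 [524.9  82.7 195. ]
side lens_center [312.1 136.5] 0.59 [622.6 -81.1 195. ]
side lens_center [325.8 209.4] 0.16 [449.  151.6 195. ]
side chip [325.6 208.9] 0.86 [582.5 -84.9  10. ]
side switch_on_end [305.1 288.8] 0.7 [460.2 197.9  37. ]
wrist magnifier [173.8 207.3] 0.93 [513.1 104.1   0. ]
wrist boom [ 87.4 284.7] 0.73 [514.6 105.7 195. ]
wrist lens_center [434.7 291.1] 0.7 [625.4 -85.4 195. ]
wrist chip [356.3 240.9] 0.9 [589.8 -99.3  10. ]
wrist switch_on_end [ 71.6 215.7] 0.75 [450.1 210.2  37. ]
7.85 [593.95155619  11.05219501 199.98725158] [ 1.79995560e+02 -6.10070062e-03  3.06988728e+01] 0.8443948755364101 [ 0.26441019 -0.61005095  0.48911867]
```

View pics/scene3.png

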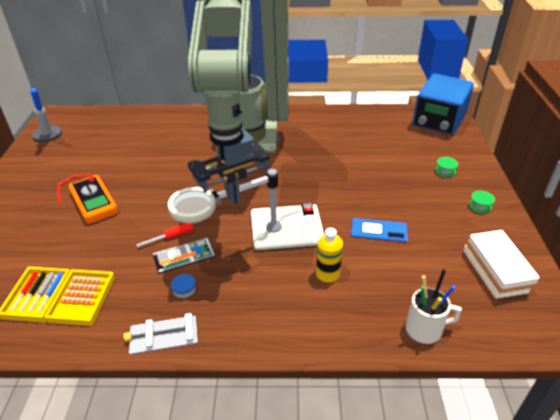

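The scene view shows the lens at (192,204) and the phone at (183,255), with the base and bystanders unmoved. The chip estimates disagree by 10–20 mm, so I'll check the chip by its colour.

Run:
```python
from h import *
out=[]
for n,box in (("scene",(150,235,220,275)),("side",(300,175,355,225)),("wrist",(300,195,420,300))):
    p=viewer.grab_frame(n);im=p['img']
    f={"wrist":"wrist0","side":"side3","scene":"scene3"}[n]
    a,b,c,d=box
    hsv=cv2.cvtColor(im,cv2.COLOR_RGB2HSV)[b:d,a:c]
    m=cv2.inRange(hsv,(100,90,50),(130,255,255))
    k,l,st,ce=cv2.connectedComponentsWithStats(m)
    for i in range(1,k):
        if st[i,4]>8:
            uv=ce[i]+[a,b];print(n,st[i,4],uv.round(1),atz(p,uv,10,n=="wrist").round(1))
    out.append(cv2.resize(im[b:d,a:c],(260,200),interpolation=cv2.INTER_CUBIC))
cv2.imwrite('pics/chip.png',np.hstack(out)[:,:,::-1])
```

```text
scene 40 [196.8 249.1] [ 588.4 -100.3   10. ]
side 34 [326.1 205. ] [ 590.1 -100.1   10. ]
wrist 233 [357.3 240.7] [ 590.7 -100.2   10. ]
```

View pics/chip.png

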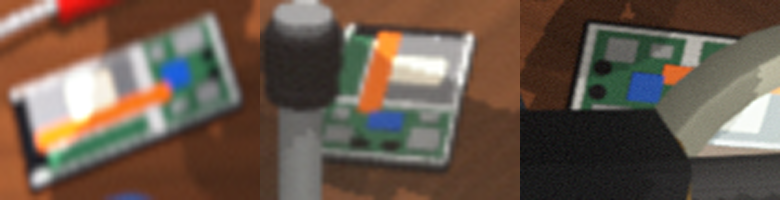

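The crops show the blue chip clearly in all three cameras, and they agree on (590,-100). That leaves about 0.17 rad to turn.

>>> step_arm:
  plan: [-0.42, 0.07, 0, 0, 0, 0.035, -0.42, 0.07, 0, 0, 0, 0.035, -0.42, 0.07, 0, 0, 0, 0.035, -0.42, 0.07, 0, 0, 0, 0.035, -0.3, 0.05, 0, 0, 0, 0.025]

```text
time_s: 8.42
ee_pos: [578.0, -0.6, 200.0]
ee_rot: [-180.0, -0.1, 21.1]
force: [2.6, 0.8, -0.2]
gripper_width: 0.3
gripper_force: 0.9
```

>>> step_arm:
  plan: [0, 0, 0, 0, 0, 0, 0, 0, 0, 0, 0, 0]

```text
time_s: 8.58
ee_pos: [577.6, -1.0, 200.1]
ee_rot: [180.0, 0.0, 21.3]
force: [-0.0, -0.1, -0.4]
gripper_width: 0.5
gripper_force: 0.0
```

```bash
python3 look.py 4 | grep -E 'lens|magn|boom|\['
```

```text
scene magnifier [274.5 232.2] 0.56 [510.8 108.4   0. ]
scene boom [270.2 176.6] 0.64 [510.5 101.6 195. ]
scene lens_center [187.9 194.1] 0.8 [ 582.1 -100.2  195. ]
scene lens_center [183.2 287.9] 0.38 [885.5 -62.2 195. ]
scene chip [199.6 249.6] 0.61 [590.2 -92.6  10. ]
scene switch_on_end [309.  210.9] 0.51 [461.4 206.9  37. ]
side magnifier [307.7 264.8] 0.71 [514.6 102.6   0. ]
side boom [311.2 182.3] 0.61 [518.4  88.6 195. ]
side lens_center [329.  140.6] 0.76 [580.2 -83.7 195. ]
side lens_center [308.2 288.7] 0.26 [370.  332.9 195. ]
side chip [324.3 206.6] 0.89 [590.2 -91.7  10. ]
side switch_on_end [309.4 289.3] 0.78 [452.8 194.6  37. ]
wrist magnifier [174.4 207.3] 0.76 [513.8 103.7   0. ]
wrist boom [ 86.6 286.4] 0.86 [513.5 106.2 195. ]
wrist boom [434.7 293.1] 0.72 [ 591.8 -101.8  195. ]
wrist lens_center [436.  291.4] 0.82 [ 593.2 -102.   195. ]
wrist lens_center [360.8 208.4] 0.74 [623.4 -31.2 195. ]
wrist chip [360.8 207.3] 0.88 [594.5 -96.2  10. ]
wrist switch_on_end [360.3 207.9] 0.19 [598.  -86.4  37. ]
9.4833 [577.780552    -0.80796637 199.97004205] [ 1.79999548e+02 -3.40901878e-03  2.12445972e+01] 0.278440080766396 [-0.15549717 -0.77602427 -0.01832256]
```

Retreating straight back and up, then turning back for the switch.

>>> step_arm:
  plan: [0.5, 0, 0, 0, 0, 0, 1.5, 0, 0, 0, 0, 0, 1.5, 0, 0, 0, 0, 0, 0, 0, -3.5, 0, 0, 0, 0, 0, -3.5, 0, 0, 0]

```text
time_s: 9.9
ee_pos: [610.1, 12.3, 268.2]
ee_rot: [-179.9, 0.3, 21.3]
force: [1.2, -0.0, 0.5]
gripper_width: 0.3
gripper_force: 0.0
```

>>> step_arm:
  plan: [0, 0, 0, 0, 0, -0.12, 0, 0, 0, 0, 0, -0.12, 0, 0, 0, 0, 0, -0.12, 0, 0, 0, 0, 0, -0.12, 0, 0, 0, 0, 0, -0.12]

```text
time_s: 10.32
ee_pos: [610.8, 12.0, 270.0]
ee_rot: [180.0, -0.0, 56.0]
force: [0.4, 0.7, -0.6]
gripper_width: 0.3
gripper_force: 0.0
```

>>> step_arm:
  plan: [0, 0, 0, 0, 0, -0.12, 0, 0, 0, 0, 0, -0.12, 0, 0, 0, 0, 0, -0.12, 0, 0, 0, 0, 0, -0.12, 0, 0, 0, 0, 0, -0.12]

```text
time_s: 10.73
ee_pos: [610.8, 12.0, 269.9]
ee_rot: [180.0, -0.0, 90.3]
force: [-0.2, 0.5, 1.1]
gripper_width: 0.4
gripper_force: 0.0
```

>>> step_arm:
  plan: [0, 0, 0, 0, 0, -0.12, 0, 0, 0, 0, 0, 0, 0, 0, 0, 0, 0, 0]

```text
time_s: 10.98
ee_pos: [610.6, 12.0, 269.9]
ee_rot: [180.0, -0.0, 96.7]
force: [-1.0, 0.9, -0.6]
gripper_width: 0.4
gripper_force: 0.0
```

```bash
python3 look.py 5 | grep -E 'lens|magn|switch|^[0-9]'
python3 - <<'E'
from h import *
out=[]
for n,box in (("side",(280,270,335,312)),("wrist",(60,0,200,107)),("scene",(290,195,325,222))):
    p=viewer.grab_frame(n);im=p['img'];a,b,c,d=box
    hsv=cv2.cvtColor(im,cv2.COLOR_RGB2HSV)[b:d,a:c]
    m=cv2.inRange(hsv,(0,180,90),(6,255,255))|cv2.inRange(hsv,(172,180,90),(180,255,255))
    k,l,st,ce=cv2.connectedComponentsWithStats(m)
    for i in range(1,k):
        if st[i,4]>8:
            uv=ce[i]+[a,b];print(n,st[i],uv.round(1),atz(p,uv,38,n=="wrist").round(1))
    out.append(cv2.resize(im[b:d,a:c],(266,203),interpolation=cv2.INTER_CUBIC))
    if n=="side": big=im[60:360,150:450]
cv2.imwrite('pics/sw.png',np.vstack([np.hstack(out)[:,:798],np.hstack([cv2.resize(big,(390,390)),cv2.resize(viewer.grab_frame("wrist")['img'],(408,390))])])[:,:,::-1])
E
```

```text
scene magnifier [275.2 231.6] 0.6 [508.3 110.3  -0. ]
scene magnifier [165.8 240. ] 0.4 [ 541.9 -195.3    0. ]
scene lens_center [186.2 195.1] 0.62 [ 586.1 -103.8  195. ]
scene switch_on_end [309.6 208.9] 0.37 [452.5 208.9  37. ]
side magnifier [307.3 263.7] 0.94 [517.2 100.1   0. ]
side lens_center [328.2 139.7] 0.81 [584.  -86.7 195. ]
side switch_on_end [309.  290.3] 0.57 [452.  197.2  37. ]
wrist magnifier [214.1 100.6] 0.86 [516.8 103.1   0. ]
wrist switch_on_end [172.   16.1] 0.88 [456.6 207.1  37. ]
11.8833 [610.41645587  11.85032724 269.99241046] [1.79992074e+02 4.48707674e-04 9.68696410e+01] 0.22321849240343997 [-0.71658773 -0.05057563  0.15848536]
side [22 18 12 12 59] [307.8 293.8] [448.4 207.1  38. ]
wrist [103  10  13  19 190] [168.5  19. ] [453.  202.9  38. ]
scene [14 13  8  4 22] [307.4 209.8] [457.8 202.4  38. ]
```

View pics/sw.png

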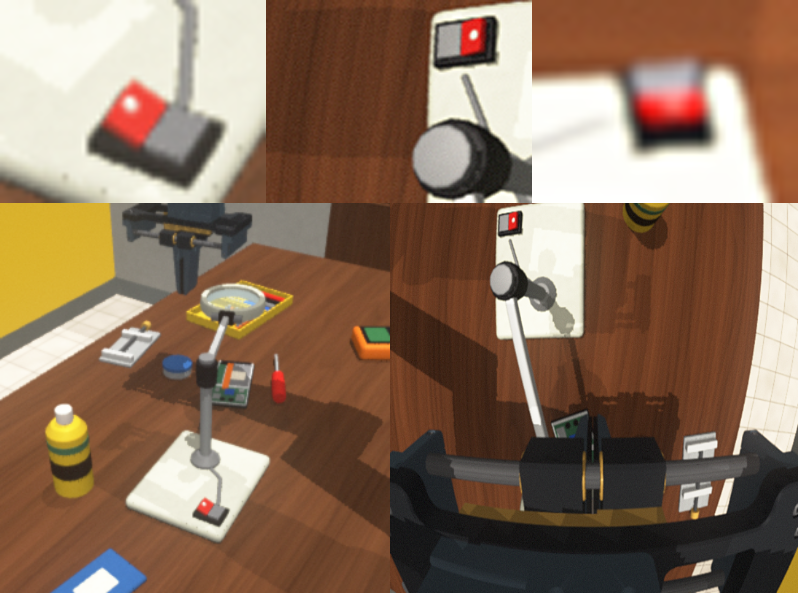

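The crops show the rocker with red at (450–459, 203–206) and the plate aligned with the tool at a yaw of about 7°. In the side view the lens ring is over the phone's top. I'm moving above the outer red end, about (462,205).

>>> step_arm:
  plan: [3.4, -2.0, 0, 0, 0, 0, 3.4, -2.0, 0, 0, 0, 0, 3.4, -2.0, 0, 0, 0, 0, 3.4, -2.0, 0, 0, 0, 0, 3.4, -2.0, 0, 0, 0, 0]

```text
time_s: 12.5
ee_pos: [489.5, 169.7, 270.1]
ee_rot: [180.0, -0.0, 96.8]
force: [0.9, 1.0, -0.3]
gripper_width: 0.4
gripper_force: 0.0
```

>>> step_arm:
  plan: [3.4, -2.0, 0, 0, 0, 0, 0.5, -0.4, 0, 0, 0, 0, 0, 0, 0, 0, 0, 0, 0, 0, 0, 0, 0, 0]

```text
time_s: 12.83
ee_pos: [462.6, 204.4, 270.2]
ee_rot: [179.9, 0.0, 96.9]
force: [0.3, -1.3, -0.0]
gripper_width: 0.9
gripper_force: 0.0
```

Run:
```python
from h import *
for n,z in (("scene",195),("side",195),("wrist",195)):
    p=viewer.grab_frame(n)
    for t,z in (("lens_center",195),("boom",195),("chip",10),("switch_on_end",40)):
        for r in viewer.pinpoint(t,p)[:1]: print(n,t,round(r['score'],2),np.round(atz(p,r['location'],z,n=="wrist"),1))
    im=p['img']
    if n!='wrist':
        # predicted ring outline at outer radius 57, z 206, centre (591,-101)
        im=cv2.resize(im,None,fx=4,fy=4,interpolation=cv2.INTER_CUBIC)
        for z,r in((206,57),):
            pts=np.array([proj(p,[591+r*np.cos(a),-101+r*np.sin(a),z]) for a in np.linspace(0,6.28,60)])*4+1.5
            cv2.polylines(im,[pts.round().astype(int)],True,(255,0,0),1)
        c=np.array(proj(p,[591,-101,200]))*4
        x,y=int(c[0])-200,int(c[1])-200
        crop=im[y:y+400,x:x+400]
        (globals().setdefault('o',[])).append(crop)
    else:
        hsv=cv2.cvtColor(im,cv2.COLOR_RGB2HSV)
        m=cv2.inRange(hsv,(0,180,90),(6,255,255))|cv2.inRange(hsv,(172,180,90),(180,255,255))
        k,l,st,ce=cv2.connectedComponentsWithStats(m)
        for i in range(1,k):
            if st[i,4]>30: print(st[i],atz(p,ce[i],38,True).round(1))
        print(sensors.state()['ee_pos'])
        cv2.imwrite('pics/w6.png',im[:,:,::-1])
cv2.imwrite('pics/ring.png',np.hstack(o)[:,:,::-1])
```

```text
scene lens_center 0.85 [578.6 -99.3 195. ]
scene boom 0.79 [514.5 107.7 195. ]
scene chip 0.88 [589.1 -97.1  10. ]
scene switch_on_end 0.46 [706.9 252.7  40. ]
side lens_center 0.74 [589.8 -97.4 195. ]
side chip 0.57 [ 595.  -115.2   10. ]
side switch_on_end 0.6 [454.8 197.7  40. ]
wrist switch_on_end 0.7 [455.  202.9  40. ]
[462.29992895 204.49404118 269.95819969]
```

View pics/ring.png

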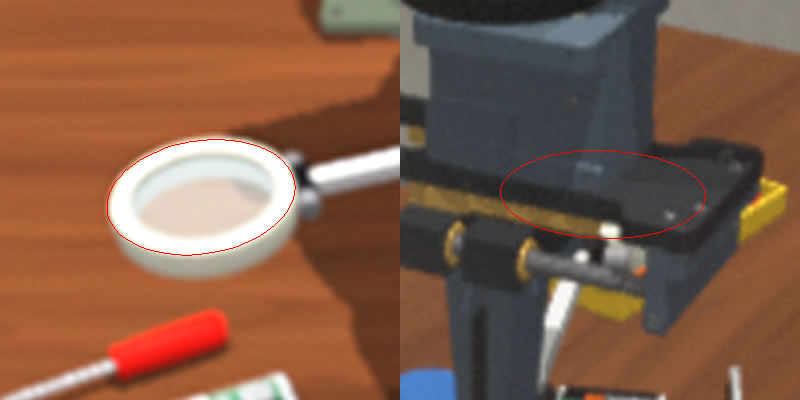

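View pics/w6.png

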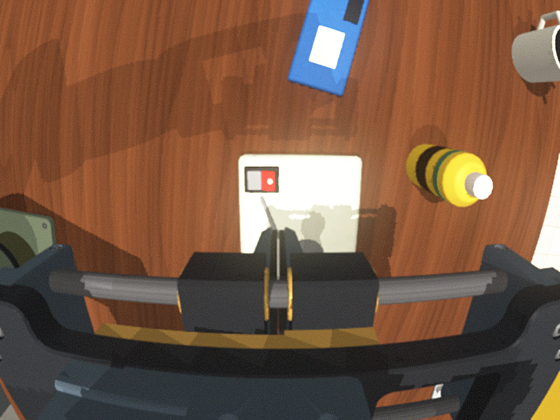

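The ring outline predicted for (591,-101) matches the picture, so the lens is over the chip. The wrist view shows the rocker with grey at (254,181), the grey/red boundary at about (261,181), and red at (268,181).

Run:
```python
from h import *
p=viewer.grab_frame("wrist");im=p['img'].astype(int)
print(im[181,244:282].tolist())
m=(im[...,0]>120)&(im[...,1]<60)&(im[...,2]<60);m[:165]=0;m[195:]=0;m[:,:240]=0;m[:,285:]=0
ys,xs=np.nonzero(m);print(xs.min(),xs.max(),ys.min(),ys.max())
for uv,z in (((xs.mean(),ys.mean()),38),((xs.min()-.5,ys.mean()),34),((xs.max()+.5,ys.mean()),41)): print(uv,atz(p,uv,z,True).round(1))
```

```text
[[241, 239, 210], [126, 118, 100], [108, 95, 86], [153, 146, 138], [217, 213, 203], [235, 232, 225], [237, 233, 229], [233, 230, 225], [235, 232, 228], [234, 231, 226], [233, 232, 227], [235, 233, 228], [234, 233, 227], [236, 233, 228], [237, 235, 229], [236, 237, 231], [224, 221, 212], [229, 165, 156], [255, 114, 95], [255, 106, 84], [255, 110, 87], [255, 110, 89], [255, 123, 98], [255, 224, 199], [255, 255, 255], [255, 255, 255], [255, 255, 255], [255, 255, 255], [255, 254, 243], [255, 156, 133], [250, 103, 81], [186, 107, 89], [129, 111, 94], [117, 107, 91], [208, 204, 173], [255, 255, 255], [255, 255, 255], [255, 255, 255]]Traceback (most recent call last):
  File "<stdin>", line 5, in <module>
    return umr_minimum(a, axis, None, out, keepdims, initial, where)
ValueError: zero-size array to reduction operation minimum which has no identity
```

Run:
```python
from h import *
p=viewer.grab_frame("wrist")
for uv,z in (((260.5,181),34),((275,181),41),((247,181),41)): print(atz(p,uv,z,True).round(1))
print(sensors.state()['ee_pos'])
```

```text
[442.3 202.2  34. ]
[459.9 205.7  41. ]
[426.2 201.7  41. ]
[462.26929048 204.57886474 270.00707328]
```

>>> step_arm:
  plan: [0, 0, 4.1, 0, 0, 0, 0, 0, 4.1, 0, 0, 0, 0, 0, 4.1, 0, 0, 0, 0, 0, 4.1, 0, 0, 0, 0, 0, 3.6, 0, 0, 0]

```text
time_s: 14.1
ee_pos: [461.6, 204.3, 68.0]
ee_rot: [-180.0, 0.0, 96.9]
force: [0.4, -0.1, 0.2]
gripper_width: 0.8
gripper_force: 0.0
```

>>> step_arm:
  plan: [0, 0, 0, 0, 0, 0, 0, 0, 0, 0, 0, 0, 0, 0, 0.5, 0, 0, 0, 0, 0, 0.5, 0, 0, 0, 0, 0, 0, 0, 0, 0]

```text
time_s: 14.52
ee_pos: [463.2, 204.9, 61.1]
ee_rot: [179.8, -0.0, 96.9]
force: [-0.3, 0.3, 0.2]
gripper_width: 0.6
gripper_force: 0.0
```

>>> step_arm:
  plan: [0, 0, 0.2, 0, 0, 0, 0, 0, 0.2, 0, 0, 0, 0, 0, 0, 0, 0, 0, 0, 0, 0, 0, 0, 0]

```text
time_s: 14.85
ee_pos: [462.4, 204.5, 56.2]
ee_rot: [180.0, -0.0, 96.9]
force: [-0.2, -0.4, -0.2]
gripper_width: 0.6
gripper_force: 0.0
```

>>> step_arm:
  plan: [0, 0, 0.2, 0, 0, 0, 0, 0, 0.2, 0, 0, 0, 0, 0, 0.2, 0, 0, 0, 0, 0, 0, 0, 0, 0]

```text
time_s: 15.18
ee_pos: [462.5, 204.6, 49.8]
ee_rot: [180.0, -0.0, 96.9]
force: [0.9, 0.2, 0.5]
gripper_width: 0.5
gripper_force: 0.4
```

>>> step_arm:
  plan: [0, 0, 0.1, 0, 0, 0, 0, 0, 0.1, 0, 0, 0, 0, 0, 0, 0, 0, 0, 0, 0, 0, 0, 0, 0]

```text
time_s: 15.52
ee_pos: [462.5, 204.6, 48.2]
ee_rot: [180.0, -0.0, 96.9]
force: [0.6, -0.1, 3.6]
gripper_width: 0.7
gripper_force: 1.8
```

>>> step_arm:
  plan: [0, 0, 0.05, 0, 0, 0, 0, 0, 0.05, 0, 0, 0, 0, 0, 0, 0, 0, 0]

```text
time_s: 15.77
ee_pos: [462.6, 204.6, 48.0]
ee_rot: [179.9, -0.0, 96.9]
force: [-0.5, -0.0, 9.4]
gripper_width: 0.2
gripper_force: 5.2
```

There's a hard stop at level height (z = 48.0, 9.4 N), so the rocker is fully on. Now I'll lift away and check.

>>> step_arm:
  plan: [0, 0, -0.5, 0, 0, 0, 0, 0, -2, 0, 0, 0, 0, 0, -4, 0, 0, 0, 0, 0, -4, 0, 0, 0, 0, 0, -4, 0, 0, 0]

```text
time_s: 16.18
ee_pos: [461.0, 204.1, 192.8]
ee_rot: [-179.8, 0.0, 96.9]
force: [0.2, 1.2, -0.3]
gripper_width: 0.6
gripper_force: 0.0
```

>>> step_arm:
  plan: [0, 0, -4, 0, 0, 0, 0, 0, -4, 0, 0, 0, 3, 0, 0, 0, 0, 0, 0, 0, 0, 0, 0, 0, 0, 0, 0, 0, 0, 0]

```text
time_s: 16.6
ee_pos: [457.9, 234.7, 271.6]
ee_rot: [-179.9, 0.0, 97.0]
force: [-0.6, -0.2, -0.4]
gripper_width: 0.6
gripper_force: 0.0
```

Run:
```python
from h import *
o=[]
for n,(a,b,c,d) in (("scene",(150,160,350,310)),("wrist",(200,120,400,270))):
    p=viewer.grab_frame(n)
    for t,z in (("lens_center",195),("magnifier",0),("chip",10)):
        for r in viewer.pinpoint(t,p)[:1]: print(n,t,round(r['score'],2),np.round(atz(p,r['location'],z,n=="wrist"),1))
    im=cv2.resize(p['img'],None,fx=2,fy=2,interpolation=cv2.INTER_CUBIC)
    if n=="scene":
        pts=np.array([proj(p,[591+57*np.cos(q),-101+57*np.sin(q),206]) for q in np.linspace(0,6.28,60)])*2+.5
        cv2.polylines(im,[pts.round().astype(int)],True,(255,0,0),1)
    o.append(im[2*b:2*d,2*a:2*c])
cv2.imwrite('pics/end.png',np.hstack(o)[:,:,::-1])
```

```text
scene lens_center 0.95 [ 584.1 -103.8  195. ]
scene magnifier 0.9 [506.6 106.3   0. ]
scene chip 0.71 [ 588.3 -101.5   10. ]
```

View pics/end.png

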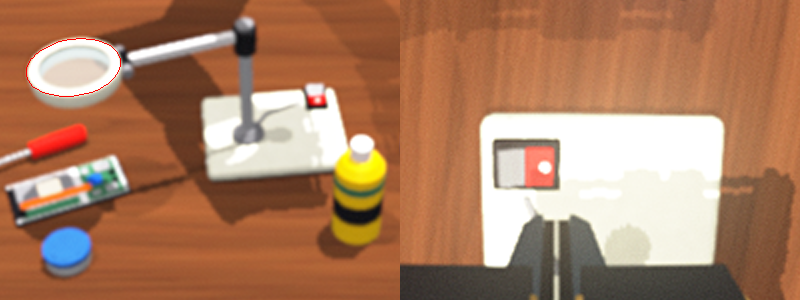

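The lens ring still sits on the predicted outline above the chip. The rocker now has its red half level, the base and bystanders are unmoved, and the robot is clear.

```bash
python3 -c "
from workcell import env
print(env.job_done())"
```

```text
the job is handed in; nothing more can be done
None
```

The job is handed in, with no verdict returned: by camera the lens is centred over the blue chip to within a few mm, the red switch end was pressed to its stop, and nothing else appears to have moved.

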